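# Lay out the coffee board beside sugar and milk

### The job

Lay out the wooden serving board for the next coffee: stand the small espresso cup in the middle of the coaster next to the sugar jar and the tall cup in the middle of the coaster next to the milk pitcher, both upright, with the dosing ring lying flat and centred on top of the tall cup. Lift the bean vial out of its block and stand it upright in the middle of the small coaster behind the cups. Leave the sugar jar and the milk pitcher standing where they are.

Things in the scene. Friction and masses are not known exactly. Their poses are not given: they have to be found in the camera images.
- espresso_cup: Smallest of four loose matte black ceramic cups on a round wooden turntable (270 mm across, top 22 mm above the work surface; it does not turn; cups in a square about 120 mm apart, places swapped at each start). Straight sides, no handle, 52 mm across, 55 mm high, open top, wall 4 mm, about 0.12 kg. Origin: centre of its underside; z up.
- tall_cup: The tall one of the four black cups on the turntable: straight-sided, without handle, 64 mm across, 90 mm high, open top, wall 4.5 mm, about 0.24 kg. Origin: centre of its underside; z up. (The other two cups, alike, wide and flared, 84 mm across the rim, 60 mm high, are not needed.)
- dosing_ring: Loose plain aluminium ring lying on the work surface between the turntable and the board: 68 mm outside, 51 mm inside, 24 mm high, both faces alike, 0.07 kg. On the tall cup it just rests on the rim, nothing locates it. A steel tamper (50 mm across, 64 mm high) stands between ring and vial block, 30 mm or more clear of the ring. Origin: centre of its underside; z its axis, up.
- vial: Clear glass vial of coffee beans with an aluminium cap: a plain cylinder 28 mm across, 110 mm high, about 0.07 kg, flat foot. It starts upright in a round well of the vial block, 31 mm wide and 65 mm deep, so only its upper 45 mm stick out and it must rise 65 mm to come free. Origin: centre of its underside; z up, towards the cap.
- vial_block: Fixed light wooden block, 60 x 100 mm and 75 mm high, lying between the turntable and the serving board, with two wells 44 mm apart along its y axis; one (at y = -22 mm) holds the vial, the other is empty. Origin: centre of its underside; z up. The dosing ring and the block change places at random.
- sugar_jar: Closed clear glass jar of white sugar with a flat steel lid, 70 mm across, 86 mm high, 0.42 kg, loose, standing on the serving board at one end of the row (which end varies); not to be moved. Origin: centre of its underside.
- milk_pitcher: Open steel milk pitcher, 74 mm across, 88 mm high, with a wire handle reaching 64 mm from its axis along its -x (towards the robot) and a spout along +x, 0.34 kg, loose, standing at the other end of the row; not to be moved. Origin: centre of its underside.
- coaster_a: Fixed round cork coaster, 80 mm across, 5 mm thick, on the serving board (dark wood, 220 x 390 mm, 12 mm thick, long side within 12 degrees of the y axis). coaster_a (more negative y) and coaster_b lie 95 mm apart in line between jar and pitcher, each about 95 mm from one and 190 mm from the other. Origin: centre of its underside; z up.
- coaster_b: Fixed round cork coaster like coaster_a (80 mm across, 5 mm thick), the one at the more positive y of the two. Origin: centre of its underside.
- coaster_back: Fixed smaller round cork coaster, 60 mm across, 5 mm thick, on the serving board behind the other two (farther from the robot): 95 mm behind the midpoint between them. Origin: centre of its underside.
There are look-alikes about, which are no part of the job. There is more than one size of the dosing_ring; the one meant has the size given above.

How it is judged:
At the end, for the whole second after the job is handed in: Espresso cup on the front coaster by the jar, tall cup on the one by the pitcher, vial on the back coaster, all upright within 15 mm of the centre; ring flat on the tall cup's rim within 8 mm of its axis; jar and pitcher upright within 20 mm of where they started; all at rest (((horizontal distance between espresso_cup and coaster_a below 0.015 m and z of espresso_cup in the frame of coaster_a between 0.002 and 0.01 m) or (horizontal distance between espresso_cup and coaster_b below 0.015 m and z of espresso_cup in the frame of coaster_b between 0.002 and 0.01 m)) and horizontal distance between espresso_cup and sugar_jar below 0.14 m and angle between each of espresso_cup, tall_cup, vial, dosing_ring, sugar_jar, milk_pitcher's own z axis and vertical below 0.1 rad and linear speed of each of espresso_cup, tall_cup, vial, dosing_ring, sugar_jar, milk_pitcher below 0.02 m/s and angular speed of each of espresso_cup, tall_cup, vial, dosing_ring, sugar_jar, milk_pitcher below 0.2 rad/s and ((horizontal distance between tall_cup and coaster_a below 0.015 m and z of tall_cup in the frame of coaster_a between 0.002 and 0.01 m) or (horizontal distance between tall_cup and coaster_b below 0.015 m and z of tall_cup in the frame of coaster_b between 0.002 and 0.01 m)) and horizontal distance between tall_cup and milk_pitcher below 0.14 m and horizontal distance between vial and coaster_back below 0.015 m and z of vial in the frame of coaster_back between 0.002 and 0.01 m and horizontal distance between dosing_ring and tall_cup below 0.008 m and z of dosing_ring in the frame of tall_cup between 0.086 and 0.096 m and distance of each of sugar_jar, milk_pitcher from where it was at the start of the episode below 0.02 m); the robot touches nothing.
It fails at once if the sugar jar is knocked over (angle between sugar_jar's own z axis and vertical above 0.5 rad).
It fails at once if the milk pitcher is knocked over (angle between milk_pitcher's own z axis and vertical above 0.5 rad).
It also fails if it takes over 128 s, if anything falls off the work surface, if the arm or the gripper's body presses on something with over 40 N, if the wrist force passes 120 N, or if a joint passes its speed limit or range.

### The arm

A 7-joint arm with a two-finger parallel gripper is mounted at the origin on the work surface. World frame = base frame: x ahead of the robot, y to its left, z up, the work surface at z = 0. Lengths are in m, angles in rad, forces in N, time in s.
With the tool pointing down it reaches from about 0.425 to 0.925 m from the base axis. Payload 6.8 kg.
Tool frame: the origin (TCP) lies where the fingers leave the gripper's body, on its centre line; the fingertips stand 73 mm ahead of it and the grasp point (between the pads) lies 54 mm ahead of it; z points along the fingers, y is the line along which they close (so a half turn about z gives the same grasp; the last joint's range is limited). The gripper opens to 85 mm and grips with 20 to 120 N. Pads are 22 mm wide; open, the fingers measure 114 mm over their backs; the gripper's body (76 mm by 85 mm) begins 54 mm behind the grasp point. The pads swing forward as they close: fully open they stand 13 mm farther back than shut.
Start: joints at [1.206, 0.477, 0.022, 1.555, -0.011, 1.109, -0.083], TCP at [0.171, -0.653, 0.304] pointing down, gripper open.
Joint ranges: [-2.96, 2.96], [-0.34, 2.1], [-1.41, 1.46], [0.24, 2.44], [-1.37, 4.51], [0.17, 1.92], [-2.96, 2.96]. Speed limits (rad/s): [2.39, 2.39, 3.14, 3.14, 3.14, 3.14, 3.14].

### API

Orientations are given as a rotation vector (axis times angle).
In Python, from bench import r, grab_frame, camera_info gives the robot as it stands.
- The arm moves only by the shell command python3 -m pendant [OPENING] [FORCE], which reads ROWS from standard input. ROWS is a JSON list of rows, 1 to 5 of them, each of 6 numbers: dx, dy, dz in shares of 0.3 m (1.0 is 0.3 m), then a rotation vector rx, ry, rz in parts of the range, where 1.0 means pi rad; each row is the pose to reach, as a shift and turn from the pose commanded when the command began, along the tool's axes at that moment; what a row does not reach only later rows make up. A row lasts 1/10 s, in which the tool goes at most 0.05 m and 0.15 rad, less where a joint would pass 70% of its speed; a pose out of reach is approached as far as the arm can. OPENING is the finger opening in m, set as the command begins (- or left out keeps the last). The fingers move at their own pace and stop on an object; FORCE is the grip in N (left out, the last holds). Time passes only in rows, so rows that do not move let the fingers close. It prints the time, the measured TCP pose, the force, the opening and the grip force at its end. Shift and turn numbers lie between -1 and 1, and a call with a number outside is refused. Input that does not fit is refused with a message, and nothing moves.
- r.get_obs(): the state, without advancing time (a new reading comes with each control period).
- grab_frame(name): name is "side" or "top" or "wrist"; returns (picture, depth): 400x640x3 uint8, blue, green, red; 400x640 float32, m along the optical axis (not along the pixel's ray), 0 where there is no reading.
- camera_info(name): a dict with "camera_matrix" (3x3 intrinsics, pixels), "R" (3x3) and "t" (3): a world point X has camera coordinates R X + t. Camera axes: x right, y down, z forward; pixel columns grow to the right and rows downward; lengths in m; the calibration is good to about 2 mm. The wrist camera is an equidistant fisheye: a pixel r from the principal point sees the ray r / f radians off the axis. A picture is of the moment at which its call begins: read the wrist's pose just before it. camera_info takes no time and is no camera call; for the wrist camera it gives the pose at the moment of the call.
- r.hand_in(): hands the job in; it is judged then, once.
The state is a dict: "clock": time; "joints": joint angles; "qvel": joint speeds; "tau": joint torques, N m; "tcp_pos": TCP position; "orientation": TCP orientation; "contact_force": force on the tool from outside, world axes, zero at the start; "moment": the same for the moment, N m; "grip_width": finger opening in m; "gripper_force": force on a finger pad.
Only numpy, scipy, OpenCV 4.12 (cv2) and the standard library are available. Lean on these libraries where they do the work, as an engineer would, in place of code of your own. Each camera call takes 0.05 s, during which the arm holds its last target. There are 200 camera calls.

## Working session

There is one attempt and no reset: what is moved stays moved. The work goes in short steps, Python scripts to look and compute and a shell command to move; the robot and the scene stay as the last step left them, time stands still between calls to the robot, and variables do not carry over. Pictures are saved under pics/ and viewed, at most 14 in all, crops included, and the job is handed in when it is done.

```bash
ls; mkdir -p pics
python3 - <<'E'
from bench import r, grab_frame, camera_info
import cv2,numpy as np
for n in("side","top"):
    p,d=grab_frame(n); cv2.imwrite(f"pics/{n}0.png",p); np.save(f"pics/{n}0.npy",d)
    c=camera_info(n); print(n,c["camera_matrix"],c["R"],c["t"],(-c["R"].T@c["t"]))
o=r.get_obs(); print(o)
E
```

```text
pics
side [[383.80380846   0.         321.98972252]
 [  0.         383.80380846 196.90036437]
 [  0.           0.           1.        ]] [[-0.96220556 -0.27225717  0.00604088]
 [-0.18863237  0.65033325 -0.7358563 ]
 [ 0.19641357 -0.70918453 -0.67711079]] [0.52256999 0.15138014 0.89669712] [0.35525146 0.67974961 0.71540054]
top [[421.88204794   0.         322.16162674]
 [  0.         421.88204794 203.80383971]
 [  0.           0.           1.        ]] [[-0.0168211  -0.99980305  0.01053104]
 [-0.99675965  0.01593943 -0.07884248]
 [ 0.07865909 -0.01182313 -0.99683146]] [0.00573063 0.54107367 1.18340998] [0.44633085 0.01109671 1.22225954]
{'clock': 0.1, 'joints': array([ 1.20589088,  0.47773363,  0.02238153,  1.55634273, -0.01150724,
        1.10928228, -0.08311619]), 'qvel': array([ 0.00130374, -0.00088395, -0.0002267 , -0.00265172, -0.00034623,
        0.00213776, -0.00091467]), 'tau': array([ 4.36803588e-03, -5.97764754e+01,  1.61376178e+00, -2.81954813e+01,
        1.28850222e-02,  5.00400361e-03,  4.46423451e-05]), 'tcp_pos': array([ 0.17131947, -0.65247774,  0.30301689]), 'orientation': array([-3.11414813e+00, -4.02023702e-01,  5.31538904e-04]), 'contact_force': array([-0.51090069, -0.77341753, -0.44303574]), 'moment': array([-0.01906766,  0.03108056, -0.01419388]), 'gripper_force': 0.0, 'grip_width': 0.08552901749839148}
```

View pics/top0.png

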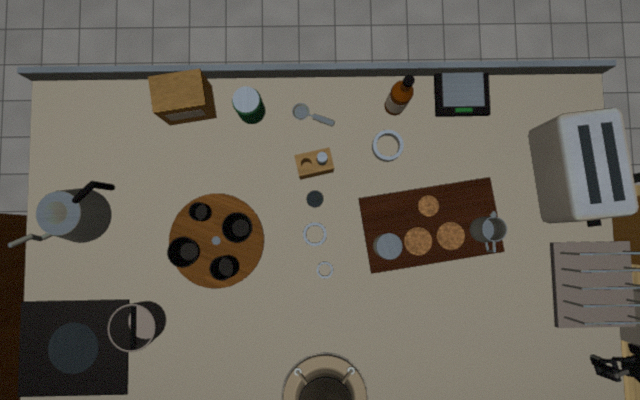

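View pics/side0.png

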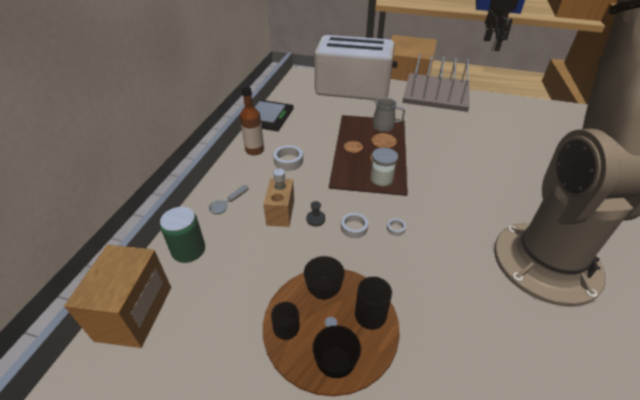

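The top view shows the small cup at (201,212) and the tall cup at (225,266). The wide cups are at (238,227) and (184,252). There are three ring candidates: (388,145), (315,234) and (325,269). The tamper is at (315,199), and the vial block at (315,163) has the vial at (322,157). The jar is at (388,246), the pitcher at (490,230), the coasters at (418,241), (451,236) and (428,206). The side view agrees: the tall cup is at (373,303) and the small one at (286,320). Next I'll measure them.

```bash
cat > h.py <<'E'
import cv2,numpy as np
from bench import r, grab_frame, camera_info
def cloud(n,d):
    c=camera_info(n);K=c["camera_matrix"]
    v,u=np.mgrid[:400,:640]
    P=np.stack([(u-K[0,2])/K[0,0]*d,(v-K[1,2])/K[1,1]*d,d],-1)
    return (P-c["t"])@c["R"]          # R^T (P-t)
def proj(n,X):
    c=camera_info(n);q=np.asarray(X)@c["R"].T+c["t"];q=q@c["camera_matrix"].T
    return q[...,:2]/q[...,2:]
def onplane(n,uv,z):
    c=camera_info(n);K=c["camera_matrix"]
    uv=np.atleast_2d(uv).astype(float)
    d=np.c_[(uv-K[:2,2])/K[0,0],np.ones(len(uv))]@c["R"]; o=-c["R"].T@c["t"]
    return o+d*((z-o[2])/d[:,2:])
def circ(p):
    A=np.c_[2*p,np.ones(len(p))];s=np.linalg.lstsq(A,(p**2).sum(1),rcond=None)[0]
    return s[0],s[1],np.sqrt(s[2]+s[0]**2+s[1]**2)
E
python3 - <<'E'
from h import *
C={n:cloud(n,np.load(f"pics/{n}0.npy")) for n in("top","side")}
T={"esp":(201,212,.077,26,14),"tall":(225,266,.112,32,18),"w1":(238,227,.082,42,20),"w2":(184,252,.082,42,20),"ringL":(388,145,.02,40,20),"ringM":(315,234,.024,34,16),"ringS":(325,269,.02,30,14),
"vial":(322,157,.12,14,9),"jar":(388,246,.098,35,18),"pit":(490,230,.1,37,22)}
t=C["top"]
tz=t[330,250][2],t[300,480][2]
print("table z",tz,"side",C["side"][250,470],"turntable",t[225,262],t[285,215])
for k,(u,v,z,_,w) in T.items():
    for n in("top","side"):
        X=onplane("top",(u,v),z)[0]
        q=C[n].reshape(-1,3); q=q[np.isfinite(q).all(1)]
        s=q[np.hypot(*(q[:,:2]-X[:2]).T)<.055]
        m=s[:,2].max(); zt=np.percentile(s[:,2],97)
        b=s[s[:,2]>zt-.006][:,:2].astype(np.float32)
        (cx,cy),R=cv2.minEnclosingCircle(b)
        print(k,n,X.round(3),"zmax %.3f z97 %.3f n%d enc %.4f %.4f R%.4f"%(m,zt,len(b),cx,cy,R))
for k,(u,v) in dict(ca=(418,241),cb=(451,236),back=(428,206),board=(380,212)).items(): print(k,onplane("top",(u,v),.017).round(4),t[v,u])
E
```

```text
table z (np.float64(0.0030035908965581975), np.float64(-0.0002978902058534371)) side [ 0.17011674  0.0118756  -0.00078294] turntable [0.48367527 0.16968152 0.01400736] [0.31799683 0.30004133 0.02657102]
esp top [0.52  0.326 0.077] zmax 0.085 z97 0.077 n97 enc 0.5234 0.3347 R0.0262
esp side [0.52  0.326 0.077] zmax 0.080 z97 0.077 n228 enc 0.5216 0.3357 R0.0263
tall top [0.376 0.254 0.112] zmax 0.116 z97 0.113 n136 enc 0.3716 0.2624 R0.0320
tall side [0.376 0.254 0.112] zmax 0.114 z97 0.112 n306 enc 0.3702 0.2642 R0.0323
w1 top [0.477 0.225 0.082] zmax 0.088 z97 0.083 n152 enc 0.4785 0.2284 R0.0420
w1 side [0.477 0.225 0.082] zmax 0.085 z97 0.082 n313 enc 0.4758 0.2279 R0.0427
w2 top [0.413 0.37  0.082] zmax 0.088 z97 0.083 n168 enc 0.4143 0.3734 R0.0421
w2 side [0.413 0.37  0.082] zmax 0.085 z97 0.082 n448 enc 0.4124 0.3734 R0.0426
ringL top [ 0.709 -0.197  0.02 ] zmax 0.038 z97 0.034 n297 enc 0.7092 -0.1950 R0.0448
ringL side [ 0.709 -0.197  0.02 ] zmax 0.035 z97 0.033 n229 enc 0.7077 -0.1937 R0.0458
ringM top [0.455 0.019 0.024] zmax 1.222 z97 1.222 n1038 enc 0.4463 0.0111 R0.0001

[... 341 characters left out ...]
al side [ 0.657 -0.004  0.12 ] zmax 0.122 z97 0.120 n81 enc 0.6578 -0.0034 R0.0155
jar top [ 0.42  -0.175  0.098] zmax 0.105 z97 0.101 n496 enc 0.4206 -0.1787 R0.0347
jar side [ 0.42  -0.175  0.098] zmax 0.101 z97 0.099 n338 enc 0.4192 -0.1770 R0.0361
pit top [ 0.458 -0.449  0.1  ] zmax 0.107 z97 0.101 n146 enc 0.4689 -0.4616 R0.0395
pit side [ 0.458 -0.449  0.1  ] zmax 0.104 z97 0.100 n97 enc 0.4673 -0.4606 R0.0405
ca [[ 0.4306 -0.2748  0.017 ]] [ 0.43058339 -0.27568494  0.01329116]
cb [[ 0.4433 -0.3698  0.017 ]] [ 0.44326867 -0.36886898  0.0200356 ]
back [[ 0.5302 -0.3071  0.017 ]] [ 0.53042365 -0.30774099  0.01448727]
board [[ 0.5152 -0.1685  0.017 ]] [ 0.51555469 -0.16938682  0.0112994 ]
```

Run:
```python
import cv2
p=cv2.imread('pics/top0.png')
a=cv2.resize(p[110:290,150:350],(800,720)[:2],interpolation=cv2.INTER_CUBIC)
a=cv2.resize(p[140:290,150:350],(800,600),interpolation=cv2.INTER_CUBIC)
cv2.imwrite('pics/crop1.png',a)
```

```text
(no output)
```

View pics/crop1.png

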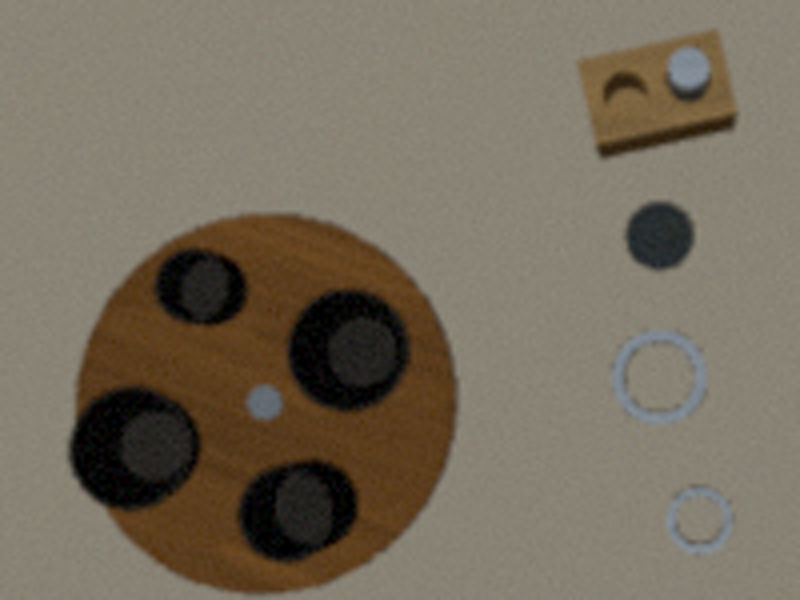

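The ring meant is the middle one at (315,234). It measures R 34.6 mm and 25 mm high; the others are R 45 and R 24. The crop confirms the cups: the espresso cup measures R 26 with its rim at 0.077, and the tall cup R 32 with its rim at 0.112.

Next I'll refine the coasters and ring with colour masks and work out the first move.

```bash
cat >> h.py <<'E'
from scipy.spatial.transform import Rotation as Ro
def go(x,y,z,deg=0):
    o=r.get_obs();R=Ro.from_rotvec(o["orientation"])
    c=np.deg2rad(deg);ya=np.array([np.cos(c),np.sin(c),0]);za=np.array([0,0,-1.])
    Rd=Ro.from_matrix(np.c_[np.cross(ya,za),ya,za])
    d=np.array([x,y,z])-o["tcp_pos"]
    print("t%.1f tcp"%o["clock"],o["tcp_pos"].round(4),"tool d",R.inv().apply(d).round(4),"rot",(R.inv()*Rd).as_rotvec().round(3),"w",round(o["grip_width"],4),"gf",round(o["gripper_force"],1),"F",o["contact_force"].round(1))
E
python3 - <<'E'
from h import *
im={n:cv2.imread(f"pics/{n}0.png") for n in("top","side")}
for n in im:
    hsv=cv2.cvtColor(im[n],cv2.COLOR_BGR2HSV)
    for k,X in dict(a=(.4306,-.2748,.017),b=(.4433,-.3698,.017),back=(.53,-.307,.017)).items():
        u,v=proj(n,X).astype(int)
        m=np.zeros((400,640),np.uint8);cv2.circle(m,(int(u),int(v)),24,255,-1)
        mm=((hsv[...,2]>95)&(hsv[...,1]>90)&(hsv[...,0]<20)).astype(np.uint8)*255&m
        cs=cv2.findContours(mm,0,1)[0]
        for c in cs:
            if len(c)<15: continue
            p=onplane(n,c[:,0,:],.017)[:,:2].astype(np.float32)
            (cx,cy),R=cv2.minEnclosingCircle(p); print(n,k,"%.4f %.4f R%.4f"%(cx,cy,R),hsv[v,u],np.round(circ(p.astype(float)),4))
    u,v=proj(n,(.455,.02,.024)).astype(int)
    g=im[n][v-30:v+30,u-30:u+30].copy();h=cv2.cvtColor(g,cv2.COLOR_BGR2HSV)
    mm=(cv2.absdiff(g[...,0],g[...,2])>0)&(g[...,0].astype(int)>g[...,2].astype(int)+3)
    mm=mm.astype(np.uint8)*255; mm=cv2.morphologyEx(mm,cv2.MORPH_CLOSE,np.ones((3,3),np.uint8))
    for c in cv2.findContours(mm,0,1)[0]:
        if len(c)>25:
            p=onplane(n,c[:,0,:]+[u-30,v-30],.02)[:,:2].astype(np.float32);print(n,"ring?",cv2.minEnclosingCircle(p))
go(.48,-.35,.304,0)
E
```

```text
top a 0.4410 -0.3353 R0.0202 [ 14 125 124] [ 0.4413 -0.337   0.0123]
top a 0.4309 -0.2742 R0.0398 [ 14 125 124] [ 0.4309 -0.2742  0.0379]
top b 0.4358 -0.3050 R0.0232 [ 15 132 120] [ 0.4357 -0.3045  0.0141]
top b 0.4453 -0.3680 R0.0399 [ 15 132 120] [ 0.4449 -0.3679  0.0381]
top back 0.5317 -0.3065 R0.0304 [ 15 136 116] [ 0.5318 -0.3075  0.0282]
top ring? ((0.45643237233161926, 0.020605821162462234), 0.03354233503341675)
side a 0.4417 -0.3641 R0.0426 [111  35 144] [ 0.4413 -0.3659  0.0384]
side b 0.4442 -0.3663 R0.0442 [ 14 124 150] [ 0.4413 -0.3676  0.0395]
side back 0.5281 -0.3055 R0.0319 [ 13 125 139] [ 0.5285 -0.3052  0.0297]
side back 0.4691 -0.3556 R0.0255 [ 13 125 139] [ 0.4644 -0.3571  0.0184]
side ring? ((0.45409178733825684, 0.01796443946659565), 0.034224968403577805)
t0.1 tcp [ 0.1713 -0.6525  0.303 ] tool d [ 0.3754 -0.2142 -0.0007] rot [-1.000e-03 -1.000e-03 -1.314e+00] w 0.0855 gf 0.0 F [-0.5 -0.8 -0.4]
```

Careful with the scale: shifts go in shares of 0.3 m and turns go in shares of pi rad. That gives: 0.21 m is 0.7, -0.12 m is -0.4, -0.73 rad is -0.2324.

```bash
echo '[[0.14, -0.08, 0, 0, 0, -0.0465], [0.28, -0.16, 0, 0, 0, -0.0929], [0.42, -0.24, 0, 0, 0, -0.1394], [0.56, -0.32, 0, 0, 0, -0.1859], [0.7, -0.4, 0, 0, 0, -0.2324]]' | python3 -m pendant .085 30; echo '[[0, 0, 0, 0, 0, -0.0465], [0, 0, 0, 0, 0, -0.0929], [0, 0, 0, 0, 0, -0.1394], [0, 0, 0, 0, 0, -0.1859], [0, 0, 0, 0, 0, -0.1859]]' | python3 -m pendant; python3 -c "
from h import *
go(.5,-.05,.304)
go(.375,.263,.304)"
```

```text
clock: 0.6
tcp_pos: [0.345, -0.4818, 0.3036]
orientation: [-2.762, -1.496, 0.0]
contact_force: [1.2, 0.3, -0.3]
grip_width: 0.0849
gripper_force: 0.0
clock: 1.1
tcp_pos: [0.3438, -0.4834, 0.3035]
orientation: [-2.22, -2.222, -0.0]
contact_force: [0.4, -1.0, -0.4]
grip_width: 0.085
gripper_force: 0.0
t1.1 tcp [ 0.3438 -0.4834  0.3035] tool d [ 4.332e-01  1.567e-01 -3.000e-04] rot [-0.    -0.001  0.001] w 0.085 gf 0.0 F [ 0.4 -1.  -0.4]
t1.1 tcp [ 0.3438 -0.4834  0.3035] tool d [0.7463 0.0321 0.    ] rot [-0.    -0.001  0.001] w 0.085 gf 0.0 F [ 0.4 -1.  -0.4]
```

In the tool's units: 0.225 m is 0.75, 0.18 m is 0.6.

```bash
echo '[[0.15, 0.0667, 0, 0, 0, 0], [0.3, 0.1333, 0, 0, 0, 0], [0.45, 0.2, 0, 0, 0, 0], [0.6, 0.2667, 0, 0, 0, 0], [0.75, 0.3333, 0, 0, 0, 0]]' | python3 -m pendant >/dev/null; echo '[[0.15, 0.0667, 0, 0, 0, 0], [0.3, 0.1, 0, 0, 0, 0], [0.45, 0.1333, 0, 0, 0, 0], [0.6, 0.1667, 0, 0, 0, 0], [0.7333, 0.1667, 0, 0, 0, 0]]' | python3 -m pendant>/dev/null; echo '[[0.15, -0.0667, 0, 0, 0, 0], [0.3, -0.1333, 0.0667, 0, 0, 0], [0.45, -0.2, 0.1333, 0, 0, 0], [0.6, -0.2667, 0.2, 0, 0, 0], [0.7333, -0.3333, 0.2667, 0, 0, 0]]' | python3 -m pendant>/dev/null;  echo '[[0.1333, -0.0667, 0, 0, 0, 0], [0.2667, -0.0733, 0, 0, 0, 0], [0.2667, -0.0733, 0, 0, 0, 0]]' | python3 -m pendant; python3 -c "
from h import *
go(.371,.2635,.132)
p,d=grab_frame('wrist');cv2.imwrite('pics/w1.png',p)
p,d=grab_frame('top')
print(camera_info('wrist'))"
```

```text
clock: 2.9
tcp_pos: [0.3741, 0.2603, 0.228]
orientation: [-2.215, -2.224, -0.006]
contact_force: [-0.7, -0.0, 0.0]
grip_width: 0.0851
gripper_force: 0.0
t2.9 tcp [0.3741 0.2603 0.228 ] tool d [ 0.0028 -0.0032  0.096 ] rot [ 0.001 -0.004  0.004] w 0.0851 gf 0.0 F [-0.7 -0.   0. ]
{'camera_matrix': array([[309.70691629,   0.        , 316.257195  ],
       [  0.        , 309.70691629, 203.92895197],
       [  0.        ,   0.        ,   1.        ]]), 'R': array([[ 9.99999287e-01,  1.16473026e-04,  1.18855685e-03],
       [-1.93896657e-04, -9.66193339e-01,  2.57818530e-01],
       [ 1.17840462e-03, -2.57818577e-01, -9.66192627e-01]]), 't': array([-0.37580587,  0.2324947 ,  0.3686332 ])}
```

View pics/w1.png

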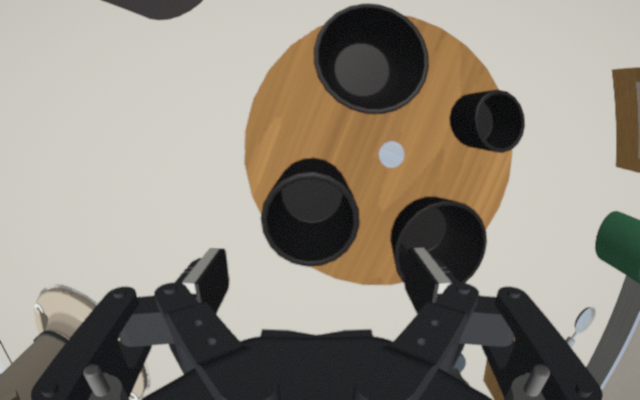

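The wrist view shows the tall cup's rim centred at about (311,218), between the open fingers, with the wide cup's rim at (440,245) outside the right finger. Clear to descend.

In the tool's units: 0.096 m is 0.32, -0.003 m is -0.01.

```bash
python3 -c "
from h import *
c=camera_info('wrist');K=c['camera_matrix'];v=(np.array([311,218])-K[:2,2])/K[0,0];t=np.hypot(*v)
d=np.r_[v/t*np.sin(t),np.cos(t)]@c['R'];o=-c['R'].T@c['t'];print(o+d*(.112-o[2])/d[2])"
echo '[[0.01, -0.01, 0.1, 0, 0, 0], [0.01, -0.01, 0.2, 0, 0, 0], [0.01, -0.01, 0.2667, 0, 0, 0], [0.01, -0.01, 0.32, 0, 0, 0], [0.01, -0.01, 0.32, 0, 0, 0]]' | python3 -m pendant; echo '[[0, 0, 0, 0, 0, 0], [0, 0, 0, 0, 0, 0], [0, 0, 0, 0, 0, 0], [0, 0, 0, 0, 0, 0], [0, 0, 0, 0, 0, 0]]' | python3 -m pendant 0.05 40; echo '[[0, 0, 0, 0, 0, 0], [0, 0, 0, 0, 0, 0]]' | python3 -m pendant; echo '[[0, 0, -0.0333, 0, 0, 0], [0, 0, -0.1333, 0, 0, 0], [0, 0, -0.2667, 0, 0, 0], [0, 0, -0.3333, 0, 0, 0], [0, 0, -0.3333, 0, 0, 0]]' | python3 -m pendant
```

```text
[0.3723557  0.26133565 0.112     ]
clock: 3.5
tcp_pos: [0.372, 0.255, 0.1295]
orientation: [-2.226, -2.217, 0.008]
contact_force: [0.1, -0.5, 0.8]
grip_width: 0.0851
gripper_force: 0.0
clock: 4.0
tcp_pos: [0.3728, 0.2572, 0.1323]
orientation: [2.222, 2.219, 0.001]
contact_force: [-3.2, -3.3, 7.7]
grip_width: 0.0642
gripper_force: 44.5
clock: 4.2
tcp_pos: [0.3728, 0.2572, 0.1322]
orientation: [2.222, 2.219, 0.0]
contact_force: [-1.7, -3.1, 6.8]
grip_width: 0.0644
gripper_force: 44.5
clock: 4.7
tcp_pos: [0.3739, 0.2588, 0.2346]
orientation: [2.221, 2.219, 0.01]
contact_force: [0.6, 0.2, -3.0]
grip_width: 0.064
gripper_force: 45.5
```

In the tool's units: -0.19 m is -0.6333, -0.15 m is -0.5.

```bash
echo '[[-0.1, 0.0667, 0, 0, 0, 0], [-0.2333, 0.1333, 0, 0, 0, 0], [-0.3667, 0.2, 0, 0, 0, 0], [-0.5, 0.2667, 0, 0, 0, 0], [-0.6333, 0.3333, 0, 0, 0, 0]]' | python3 -m pendant >/dev/null; echo '[[-0.1333, 0, 0, 0, 0, 0], [-0.2667, 0, 0, 0, 0, 0], [-0.4, 0, 0, 0, 0, 0], [-0.5333, 0, 0, 0, 0, 0], [-0.6667, 0, 0, 0, 0, 0]]' | python3 -m pendant >/dev/null;echo '[[-0.1333, -0.0167, 0, 0, 0, 0], [-0.2667, -0.0333, 0, 0, 0, 0], [-0.4, -0.05, 0, 0, 0, 0], [-0.5333, -0.0667, 0, 0, 0, 0], [-0.6667, -0.0833, 0, 0, 0, 0]]' | python3 -m pendant >/dev/null;echo '[[-0.0667, -0.0167, 0, 0, 0, 0], [-0.1, -0.0167, 0, 0, 0, 0], [-0.1, -0.0167, 0, 0, 0, 0]]' | python3 -m pendant>/dev/null; python3 -c "
from h import *
go(.444,-.371,.128)
p,d=grab_frame('wrist');cv2.imwrite('pics/w2.png',p)
for n in ('top','side'):
  p,d=grab_frame(n);cv2.imwrite(f'pics/{n}2.png',p)
  q=cloud(n,d).reshape(-1,3)
  for dz in (.102,):
    s=q[(np.hypot(q[:,0]-.444,q[:,1]+.367)<.05)&(abs(q[:,2]-.214)<.006)]
    if len(s)>10: print(n,len(s),cv2.minEnclosingCircle(s[:,:2].astype(np.float32)))
"
```

```text
t6.5 tcp [ 0.4419 -0.3631  0.2303] tool d [-0.008   0.0022  0.1023] rot [-0.001 -0.001 -0.002] w 0.0641 gf 45.5 F [ 1.2  0.2 -2. ]
top 150 ((0.4440183937549591, -0.36324551701545715), 0.04926184192299843)
side 139 ((0.4441509246826172, -0.3642403483390808), 0.049322959035634995)
```

View pics/w2.png

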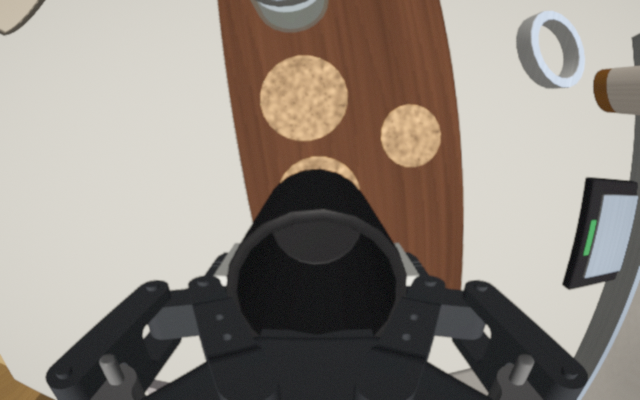

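The wrist view shows the tall cup held upright, its rim spanning columns 229–406 with the top edge at row 210. Coaster a is at (304,98), the back coaster at (411,135), and b is partly hidden at (318,175). I'll cast rays for these.

```bash
cat >> h.py <<'E'
def wray(uv,z):
    c=camera_info('wrist');K=c['camera_matrix'];v=(np.array(uv,float)-K[:2,2])/K[0,0];t=np.hypot(*v)
    d=np.r_[v/t*np.sin(t),np.cos(t)]@c['R'];o=-c['R'].T@c['t'];return (o+d*(z-o[2])/d[2]).round(4)
E
python3 -c "
from h import *
print('a',wray((304,98),.017),'back',wray((411,135),.017))
p=cv2.imread('pics/w2.png');h=cv2.cvtColor(p,cv2.COLOR_BGR2HSV)
print('rim far',wray((317,210),.21),'L',wray((229,280),.21),'R',wray((406,280),.21))
print('b top',wray((319,156),.017))
"
```

```text
a [ 0.4325 -0.2725  0.017 ] back [ 0.5325 -0.3041  0.017 ]
rim far [ 0.4436 -0.3219  0.21  ] L [ 0.4138 -0.3469  0.21  ] R [ 0.4742 -0.3468  0.21  ]
b top [ 0.4462 -0.3258  0.017 ]
```

In the tool's units: 0.099 m is 0.33, 0.03 m is 0.1.

```bash
echo '[[-0.0333, 0.005, 0.1, 0, 0, 0], [-0.0333, 0.005, 0.2, 0, 0, 0], [-0.0333, 0.005, 0.2667, 0, 0, 0], [-0.0333, 0.005, 0.3167, 0, 0, 0], [-0.0333, 0.005, 0.33, 0, 0, 0]]' | python3 -m pendant;echo '[[0, 0, 0.0033, 0, 0, 0], [0, 0, 0.0067, 0, 0, 0], [0, 0, 0.0067, 0, 0, 0]]' | python3 -m pendant
```

```text
clock: 7.15
tcp_pos: [0.4439, -0.3707, 0.1309]
orientation: [-2.217, -2.222, -0.0]
contact_force: [-0.1, 0.8, -2.4]
grip_width: 0.0642
gripper_force: 45.4
clock: 7.45
tcp_pos: [0.4445, -0.3727, 0.1313]
orientation: [2.22, 2.22, 0.0]
contact_force: [0.2, 0.2, -1.5]
grip_width: 0.0642
gripper_force: 45.5
```

In the tool's units: 0.002 m is 0.0067, 0.001 m is 0.0033.

```bash
echo '[[0, 0, 0.0033, 0, 0, 0], [0, 0, 0.0067, 0, 0, 0], [0, 0, 0.0067, 0, 0, 0]]' | python3 -m pendant; echo '[[0, 0, 0.0033, 0, 0, 0], [0, 0, 0.0067, 0, 0, 0], [0, 0, 0.0067, 0, 0, 0]]' | python3 -m pendant
```

```text
clock: 7.75
tcp_pos: [0.444, -0.3724, 0.1284]
orientation: [2.221, 2.221, -0.0]
contact_force: [-0.3, 0.1, -3.0]
grip_width: 0.0644
gripper_force: 45.5
clock: 8.05
tcp_pos: [0.4441, -0.3725, 0.1273]
orientation: [2.221, 2.221, -0.001]
contact_force: [-3.5, 1.6, 7.1]
grip_width: 0.0643
gripper_force: 46.2
```

Contact is felt at +7 N. Releasing, lifting and looking.

In the tool's units: 0.225 m is 0.75, 0.18 m is 0.6.

```bash
echo '[[0, 0, 0, 0, 0, 0], [0, 0, 0, 0, 0, 0], [0, 0, 0, 0, 0, 0], [0, 0, 0, 0, 0, 0]]' | python3 -m pendant .085; echo '[[0, 0, -0.1, 0, 0, 0], [0, 0, -0.2333, 0, 0, 0], [0, 0, -0.3667, 0, 0, 0], [0, 0, -0.5, 0, 0, 0], [0, 0, -0.5, 0, 0, 0]]' | python3 -m pendant;echo '[[0.15, 0, 0, 0, 0, 0], [0.3, 0, 0, 0, 0, 0], [0.45, 0, 0, 0, 0, 0], [0.6, 0, 0, 0, 0, 0], [0.75, 0, 0, 0, 0, 0]]' | python3 -m pendant
cat > m.py <<'E'
from h import *
import sys
def meas(ps,tag):
  for n in ('top','side'):
    p,d=grab_frame(n);cv2.imwrite(f'pics/{n}{tag}.png',p);q=cloud(n,d).reshape(-1,3)
    for k,(x,y,z) in ps.items():
      s=q[(np.hypot(q[:,0]-x,q[:,1]-y)<.05)&(abs(q[:,2]-z)<.006)]
      if len(s)>10:
        e=cv2.minEnclosingCircle(s[:,:2].astype(np.float32));print(n,k,len(s),np.round(e[0],4),round(e[1],4),"z97",np.percentile(s[:,2],97).round(4))
E
python3 -c "
from m import *
meas(dict(tall=(.444,-.367,.107),esp=(.5225,.335,.077),ring=(.455,.0195,.024),jar=(.42,-.178,.098),pit=(.468,-.461,.1)),3)
go(.455,.02,.2)"
```

```text
clock: 8.45
tcp_pos: [0.4441, -0.3725, 0.1263]
orientation: [2.221, 2.221, 0.0]
contact_force: [0.8, -0.8, -0.4]
grip_width: 0.085
gripper_force: 0.0
clock: 8.95
tcp_pos: [0.4466, -0.3737, 0.2823]
orientation: [2.214, 2.214, 0.002]
contact_force: [0.8, -0.4, -0.5]
grip_width: 0.085
gripper_force: 0.0
clock: 9.45
tcp_pos: [0.4435, -0.1457, 0.2759]
orientation: [-2.222, -2.221, 0.0]
contact_force: [1.4, 0.0, -0.2]
grip_width: 0.0848
gripper_force: 0.0
top tall 112 [ 0.4458 -0.3658] 0.032 z97 0.1091
top esp 95 [0.5233 0.3344] 0.0259 z97 0.0813
top ring 192 [0.4568 0.0197] 0.0339 z97 0.0275
top jar 27 [ 0.4096 -0.1501] 0.0141 z97 0.1003
top pit 147 [ 0.4689 -0.461 ] 0.0394 z97 0.104
side tall 99 [ 0.4422 -0.3648] 0.0335 z97 0.1081
side esp 224 [0.5216 0.3349] 0.0271 z97 0.0785
side ring 242 [0.4548 0.0204] 0.035 z97 0.0258
side jar 340 [ 0.42   -0.1771] 0.0362 z97 0.1
side pit 39 [ 0.4679 -0.4494] 0.0363 z97 0.1021
t9.6 tcp [ 0.444  -0.1412  0.2762] tool d [0.161  0.0125 0.0765] rot [-0.    -0.001  0.009] w 0.085 gf 0.0 F [0.2 0.  0.5]
```

In the tool's units: 0.161 m is 0.5367, 0.096 m is 0.32, -0.75 rad is -0.2387.

```bash
echo '[[0.1333, 0.01, 0.0667, 0, 0, -0.0477], [0.2667, 0.02, 0.1333, 0, 0, -0.0955], [0.4, 0.0417, 0.2, 0, 0, -0.1432], [0.5367, 0.0417, 0.2667, 0, 0, -0.191], [0.5367, 0.0417, 0.32, 0, 0, -0.2387]]' | python3 -m pendant; echo '[[0, 0, 0, 0, 0, 0], [0, 0, 0, 0, 0, 0]]' | python3 -m pendant ; python3 -c "
from h import *
go(.4555,.02,.078,43)"
```

```text
clock: 10.05
tcp_pos: [0.4565, 0.019, 0.1796]
orientation: [-1.233, -2.889, -0.005]
contact_force: [0.2, -1.0, -0.5]
grip_width: 0.0849
gripper_force: 0.0
clock: 10.25
tcp_pos: [0.4564, 0.0126, 0.18]
orientation: [-1.26, -2.876, 0.001]
contact_force: [0.4, -0.3, 0.2]
grip_width: 0.085
gripper_force: 0.0
t10.2 tcp [0.4564 0.0126 0.18  ] tool d [0.006  0.0044 0.102 ] rot [-0.001 -0.001 -0.006] w 0.085 gf 0.0 F [ 0.4 -0.3  0.2]
```

In the tool's units: 0.08 m is 0.2667, 0.06 m is 0.2.

```bash
echo '[[0.02, 0.015, 0.1, 0, 0, 0], [0.02, 0.015, 0.2, 0, 0, 0], [0.02, 0.015, 0.2667, 0, 0, 0], [0.02, 0.015, 0.2667, 0, 0, 0]]' | python3 -m pendant;  echo '[[0, 0, 0, 0, 0, 0]]' | python3 -m pendant;python3 -c "
from h import *
go(.4555,.02,.077,43)"
```

```text
clock: 10.65
tcp_pos: [0.455, 0.0195, 0.0991]
orientation: [-1.26, -2.876, 0.003]
contact_force: [-0.1, -0.6, -0.3]
grip_width: 0.0848
gripper_force: 0.0
clock: 10.75
tcp_pos: [0.4563, 0.0203, 0.1011]
orientation: [1.258, 2.878, -0.0]
contact_force: [0.2, -0.5, 1.1]
grip_width: 0.085
gripper_force: 0.0
t10.8 tcp [0.4563 0.0203 0.1011] tool d [ 0.0004 -0.0008  0.0241] rot [ 0.     0.001 -0.004] w 0.085 gf 0.0 F [ 0.2 -0.5  1.1]
```

In the tool's units: 0.025 m is 0.0833, 0.02 m is 0.0667.

```bash
echo '[[0, 0, 0.0333, 0, 0, 0], [0, 0, 0.0667, 0, 0, 0], [0, 0, 0.0833, 0, 0, 0], [0, 0, 0.0833, 0, 0, 0]]' | python3 -m pendant; echo '[[0, 0, 0, 0, 0, 0], [0, 0, 0, 0, 0, 0], [0, 0, 0, 0, 0, 0], [0, 0, 0, 0, 0, 0], [0, 0, 0, 0, 0, 0]]' | python3 -m pendant .05 30; echo '[[0, 0, 0, 0, 0, 0], [0, 0, 0, 0, 0, 0]]' | python3 -m pendant;echo '[[0, 0, -0.0333, 0, 0, 0], [0, 0, -0.1667, 0, 0, 0], [0, 0, -0.3, 0, 0, 0], [0, 0, -0.4333, 0, 0, 0], [0, 0, -0.4667, 0, 0, 0]]' | python3 -m pendant; python3 -c "
from h import *
p,d=grab_frame('wrist');cv2.imwrite('pics/w4.png',p)
go(.4445,-.3655,.22,0)"
```

```text
clock: 11.15
tcp_pos: [0.4553, 0.021, 0.0747]
orientation: [-1.253, -2.88, 0.001]
contact_force: [0.3, -0.2, -0.8]
grip_width: 0.0851
gripper_force: 0.0
clock: 11.65
tcp_pos: [0.4557, 0.0212, 0.0759]
orientation: [1.253, 2.88, -0.0]
contact_force: [-1.7, -0.3, 6.2]
grip_width: 0.0679
gripper_force: 32.0
clock: 11.85
tcp_pos: [0.4557, 0.0212, 0.0759]
orientation: [1.253, 2.88, -0.0]
contact_force: [-1.0, -0.6, 5.9]
grip_width: 0.0676
gripper_force: 32.0
clock: 12.35
tcp_pos: [0.4575, 0.0217, 0.2196]
orientation: [1.251, 2.875, 0.004]
contact_force: [0.2, 0.1, -0.4]
grip_width: 0.0674
gripper_force: 34.5
t12.4 tcp [0.4574 0.0214 0.2192] tool d [-0.2744 -0.2731 -0.0007] rot [0.006 0.003 0.75 ] w 0.0676 gf 34.5 F [ 0.4  0.2 -0. ]
```

View pics/w4.png

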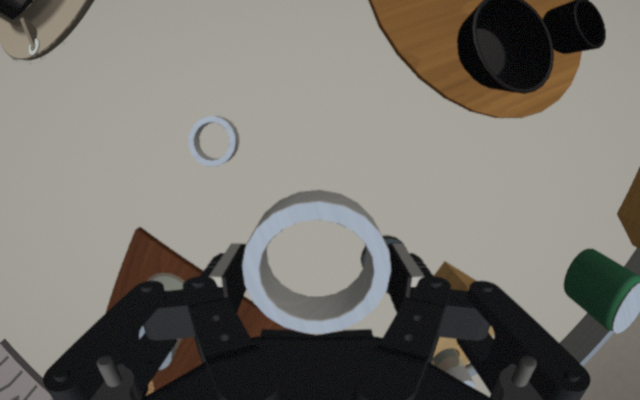

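The wrist view shows the ring held level and centred between the pads at (317,262). Moving it over the tall cup.

In the tool's units: -0.14 m is -0.4667, -0.02 m is -0.0667.

```bash
echo '[[-0.0667, -0.0667, 0, 0, 0, 0], [-0.1667, -0.1667, 0, 0, 0, 0], [-0.2667, -0.2667, 0, 0, 0, 0], [-0.3667, -0.3667, 0, 0, 0, 0], [-0.4667, -0.4667, 0, 0, 0, 0]]' | python3 -m pendant >/dev/null;  echo '[[-0.1, -0.1, 0, 0, 0, 0], [-0.2, -0.2, 0, 0, 0, 0], [-0.3, -0.3, 0, 0, 0, 0], [-0.3833, -0.3833, 0, 0, 0, 0], [-0.45, -0.4433, 0, 0, 0, 0]]' | python3 -m pendant >/dev/null; echo '[[0, 0, 0, 0, 0, 0.0477], [0, 0, 0, 0, 0, 0.0955], [0, 0, 0, 0, 0, 0.1432], [0, 0, 0, 0, 0, 0.191], [0, 0, 0, 0, 0, 0.2387]]' | python3 -m pendant >/dev/null; echo '[[0, 0, 0, 0, 0, 0], [0, 0, 0, 0, 0, 0], [0, 0, 0, 0, 0, 0]]' | python3 -m pendant >/dev/null; python3 -c "
from h import *
p,d=grab_frame('wrist');cv2.imwrite('pics/w5.png',p)
go(.4445,-.3645,.186,0)"
```

```text
t14.2 tcp [ 0.4432 -0.3661  0.2149] tool d [0.0016 0.0013 0.0289] rot [-0.001 -0.001  0.002] w 0.0671 gf 34.5 F [ 0.6  1.2 -0.4]
```

In the tool's units: 0.029 m is 0.0967, 0.027 m is 0.09.

```bash
echo '[[0.005, 0.0043, 0.0333, 0, 0, 0], [0.005, 0.0043, 0.0667, 0, 0, 0], [0.005, 0.0043, 0.09, 0, 0, 0], [0.005, 0.0043, 0.0967, 0, 0, 0], [0.005, 0.0043, 0.0967, 0, 0, 0]]' | python3 -m pendant; echo '[[0, 0, 0.0033, 0, 0, 0], [0, 0, 0.0067, 0, 0, 0], [0, 0, 0.0067, 0, 0, 0], [0, 0, 0.0067, 0, 0, 0]]' | python3 -m pendant; python3 -c "
from h import *
p,d=grab_frame('wrist');cv2.imwrite('pics/w6.png',p)
go(.4445,-.3645,.183,0)"
```

```text
clock: 14.75
tcp_pos: [0.4444, -0.3646, 0.1856]
orientation: [-2.22, -2.221, 0.0]
contact_force: [0.8, 1.1, -0.3]
grip_width: 0.0672
gripper_force: 34.5
clock: 15.15
tcp_pos: [0.4448, -0.3648, 0.1845]
orientation: [2.221, 2.221, 0.0]
contact_force: [-0.0, 0.4, 0.4]
grip_width: 0.0674
gripper_force: 34.5
t15.2 tcp [ 0.4447 -0.3648  0.1845] tool d [ 0.0003 -0.0002  0.0015] rot [ 0.  0. -0.] w 0.0676 gf 34.5 F [ 0.9  0.6 -1.5]
```

View pics/w6.png

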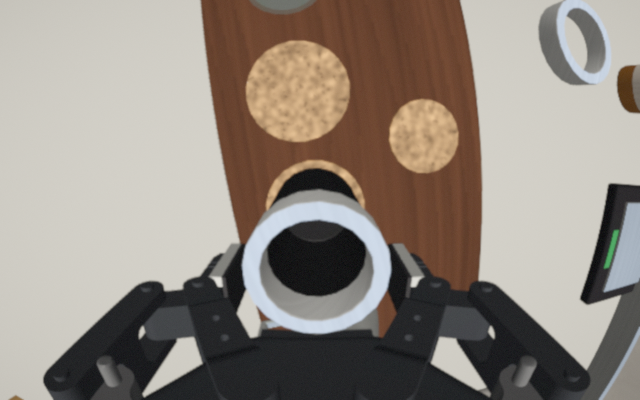

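The wrist view shows the ring at (317,262) concentric above the cup, and the coaster rim evenly visible around the cup foot. Lowering gently.

In the tool's units: 0.001 m is 0.0033.

```bash
echo '[[0, 0, 0.0033, 0, 0, 0], [0, 0, 0.0033, 0, 0, 0], [0, 0, 0.0033, 0, 0, 0]]' | python3 -m pendant|grep -E 'tcp|contact';echo '[[0, 0, 0.0033, 0, 0, 0], [0, 0, 0.0033, 0, 0, 0], [0, 0, 0.0033, 0, 0, 0]]' | python3 -m pendant|grep -E 'tcp|contact'
```

```text
tcp_pos: [0.4447, -0.3648, 0.1833]
contact_force: [0.3, -0.4, -0.3]
tcp_pos: [0.4448, -0.3648, 0.183]
contact_force: [-1.9, 0.5, 4.6]
```

Contact. Release, retreat and check.

In the tool's units: 0.225 m is 0.75, 0.21 m is 0.7.

```bash
echo '[[0, 0, 0, 0, 0, 0], [0, 0, 0, 0, 0, 0], [0, 0, 0, 0, 0, 0], [0, 0, 0, 0, 0, 0]]' | python3 -m pendant .085|grep -E 'tcp|contact'; echo '[[0, 0, -0.0667, 0, 0, 0], [0, 0, -0.1667, 0, 0, 0], [0, 0, -0.3, 0, 0, 0], [0, 0, -0.3333, 0, 0, 0]]' | python3 -m pendant >/dev/null;echo '[[0.1333, 0.0333, 0, 0, 0, 0], [0.2667, 0.0667, 0, 0, 0, 0], [0.4, 0.1, 0, 0, 0, 0], [0.55, 0.1333, 0, 0, 0, 0], [0.7, 0.1667, 0, 0, 0, 0]]' | python3 -m pendant>/dev/null;echo '[[0.15, 0.0167, 0, 0, 0, 0], [0.3, 0.0333, 0, 0, 0, 0], [0.45, 0.05, 0, 0, 0, 0], [0.6, 0.0667, 0, 0, 0, 0], [0.75, 0.0667, 0, 0, 0, 0]]' | python3 -m pendant>/dev/null; python3 -c "
from m import *
meas(dict(ring=(.4445,-.3655,.131),pit=(.468,-.461,.1),jar=(.42,-.178,.098),esp=(.5225,.335,.077)),7)
go(.5225,.335,.2)"
```

```text
tcp_pos: [0.4447, -0.3648, 0.1822]
contact_force: [-0.2, -0.2, -0.9]
top ring 250 [ 0.4464 -0.3654] 0.0343 z97 0.1339
top pit 148 [ 0.4688 -0.4612] 0.0395 z97 0.1036
top jar 530 [ 0.4206 -0.1788] 0.0352 z97 0.1016
top esp 92 [0.5233 0.3342] 0.0261 z97 0.0822
side ring 144 [ 0.4443 -0.3643] 0.036 z97 0.1323
side pit 61 [ 0.4678 -0.461 ] 0.0405 z97 0.1025
side jar 342 [ 0.4201 -0.1769] 0.0364 z97 0.0998
side esp 229 [0.5221 0.3348] 0.0265 z97 0.0784
t17.7 tcp [0.5139 0.0778 0.2827] tool d [0.2568 0.0112 0.0837] rot [ 0.001 -0.004  0.011] w 0.085 gf 0.0 F [ 0.5 -0.7 -0.6]
```

The ring is level on the cup, within about 1 mm of its axis, and the jar and pitcher haven't moved. Next is the espresso cup.

In the tool's units: 0.225 m is 0.75, 0.18 m is 0.6.

```bash
echo '[[0.15, 0.0067, 0.05, 0, 0, 0], [0.3, 0.0167, 0.1, 0, 0, 0], [0.45, 0.0267, 0.15, 0, 0, 0], [0.6, 0.0367, 0.2, 0, 0, 0], [0.75, 0.0367, 0.2667, 0, 0, 0]]' | python3 -m pendant >/dev/null; echo '[[0.0833, 0, 0, 0, 0, 0], [0.1067, 0, 0, 0, 0, 0], [0.1067, 0, 0, 0, 0, 0], [0.1067, 0, 0, 0, 0, 0]]' | python3 -m pendant >/dev/null; python3 -c "
from h import *
go(.5225,.335,.105)"
```

```text
t18.6 tcp [0.5264 0.3252 0.2022] tool d [ 0.0099 -0.004   0.0972] rot [ 0.     0.002 -0.002] w 0.0851 gf 0.0 F [ 0.7 -0.  -0.9]
```

In the tool's units: 0.06 m is 0.2, 0.04 m is 0.1333.

```bash
echo '[[0.0333, -0.0133, 0.0667, 0, 0, 0], [0.0333, -0.0133, 0.1333, 0, 0, 0], [0.0333, -0.0133, 0.2, 0, 0, 0], [0.0333, -0.0133, 0.2, 0, 0, 0], [0.0333, -0.0133, 0.2, 0, 0, 0]]' | python3 -m pendant >/dev/null; python3 -c "
from h import *
p,d=grab_frame('wrist');cv2.imwrite('pics/w8.png',p)
go(.5225,.335,.105)"
```

```text
t19.1 tcp [0.5226 0.3363 0.1434] tool d [-0.0013 -0.0002  0.0384] rot [ 0.001 -0.    -0.002] w 0.0848 gf 0.0 F [-0.7  0.7 -0.3]
```

View pics/w8.png

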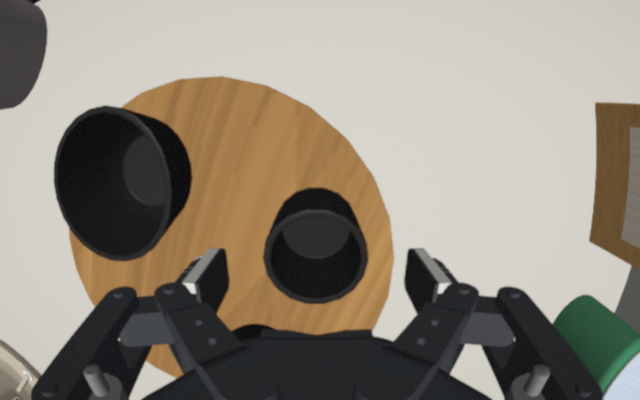

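The wrist view shows the small cup at (316,255), centred between the fingers, with the wide cup at (120,180) well clear. Grasping.

Careful with the scale: shifts go in shares of 0.3 m and turns go in shares of pi rad. That gives: 0.038 m is 0.1267, 0.03 m is 0.1.

```bash
echo '[[0, 0, 0.05, 0, 0, 0], [0, 0, 0.1, 0, 0, 0], [0, 0, 0.1267, 0, 0, 0], [0, 0, 0.1267, 0, 0, 0]]' | python3 -m pendant |grep -E 'tcp|contact'; echo '[[0, 0, 0, 0, 0, 0], [0, 0, 0, 0, 0, 0], [0, 0, 0, 0, 0, 0], [0, 0, 0, 0, 0, 0], [0, 0, 0, 0, 0, 0]]' | python3 -m pendant .035 40 >/dev/null; echo '[[0, 0, 0, 0, 0, 0], [0, 0, 0, 0, 0, 0]]' | python3 -m pendant; echo '[[0, 0, -0.0333, 0, 0, 0], [0, 0, -0.1333, 0, 0, 0], [0, 0, -0.2667, 0, 0, 0], [0, 0, -0.4, 0, 0, 0], [0, 0, -0.4333, 0, 0, 0]]' | python3 -m pendant; python3 -c "
from h import *
go(.43,-.274,.235)"
```

```text
tcp_pos: [0.5208, 0.3365, 0.1023]
contact_force: [-0.0, 0.1, 0.8]
clock: 20.25
tcp_pos: [0.522, 0.3377, 0.105]
orientation: [2.221, 2.221, 0.002]
contact_force: [0.1, 0.7, 5.5]
grip_width: 0.0523
gripper_force: 42.2
clock: 20.75
tcp_pos: [0.5228, 0.3387, 0.2392]
orientation: [2.221, 2.221, 0.01]
contact_force: [-0.0, 1.1, -0.1]
grip_width: 0.0517
gripper_force: 42.2
t20.8 tcp [0.5228 0.3387 0.2392] tool d [-0.6127 -0.0928  0.0014] rot [ 0.005 -0.004  0.   ] w 0.0517 gf 42.2 F [-0.   1.1 -0.1]
```

In the tool's units: -0.195 m is -0.65, -0.15 m is -0.5.

```bash
echo '[[-0.0833, -0.0133, 0, 0, 0, 0], [-0.2167, -0.0333, 0, 0, 0, 0], [-0.35, -0.0533, 0, 0, 0, 0], [-0.5, -0.0733, 0, 0, 0, 0], [-0.65, -0.0933, 0, 0, 0, 0]]' | python3 -m pendant >/dev/null; echo '[[-0.15, -0.0233, 0, 0, 0, 0], [-0.3, -0.0467, 0, 0, 0, 0], [-0.45, -0.07, 0, 0, 0, 0], [-0.6, -0.0933, 0, 0, 0, 0], [-0.7333, -0.1167, 0, 0, 0, 0]]' | python3 -m pendant >/dev/null;echo '[[-0.15, -0.0233, 0, 0, 0, 0], [-0.3, -0.0467, 0, 0, 0, 0], [-0.45, -0.07, 0, 0, 0, 0], [-0.55, -0.0933, 0, 0, 0, 0], [-0.6167, -0.1, 0, 0, 0, 0]]' | python3 -m pendant >/dev/null;echo '[[0, 0, 0, 0, 0, 0], [0, 0, 0, 0, 0, 0]]' | python3 -m pendant>/dev/null; python3 -c "
from h import *
go(.43,-.271,.101)
p,d=grab_frame('wrist');cv2.imwrite('pics/w9.png',p)"
```

```text
t22.4 tcp [ 0.4282 -0.2624  0.2339] tool d [-0.0087  0.0019  0.1329] rot [-0.001 -0.001 -0.001] w 0.0519 gf 42.2 F [ 0.8  0.6 -0.6]
```

View pics/w9.png

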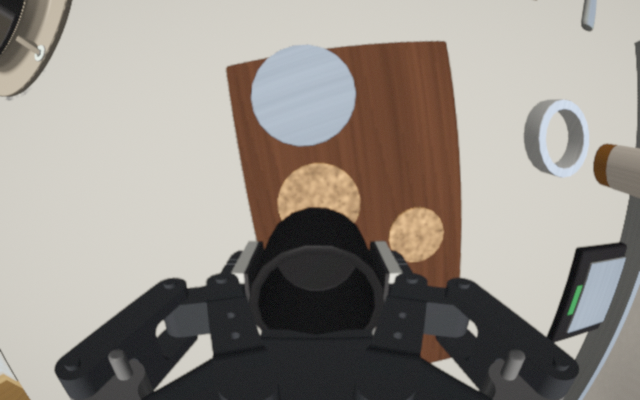

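The wrist view shows the cup held upright at (317,290), coaster a at (319,200) just ahead, and the jar lid at (303,95). Lowering.

In the tool's units: 0.128 m is 0.4267, 0.12 m is 0.4.

```bash
echo '[[-0.029, 0.0067, 0.1, 0, 0, 0], [-0.029, 0.0067, 0.2333, 0, 0, 0], [-0.029, 0.0067, 0.3333, 0, 0, 0], [-0.029, 0.0067, 0.4, 0, 0, 0], [-0.029, 0.0067, 0.4267, 0, 0, 0]]' | python3 -m pendant >/dev/null;echo '[[0, 0, 0, 0, 0, 0], [0, 0, 0, 0, 0, 0]]' | python3 -m pendant>/dev/null; python3 -c "
from h import *
go(.43,-.271,.1)"
```

```text
t23.2 tcp [ 0.4315 -0.2711  0.1072] tool d [ 0.0001 -0.0015  0.0072] rot [0.001 0.    0.001] w 0.0522 gf 42.2 F [-0.3  0.1 -0.3]
```

In the tool's units: 0.005 m is 0.0167, 0.003 m is 0.01.

```bash
echo '[[0, -0.0033, 0.01, 0, 0, 0], [0, -0.0033, 0.0167, 0, 0, 0], [0, -0.0033, 0.0167, 0, 0, 0]]' | python3 -m pendant|grep -E 'tcp|contact';echo '[[0, 0, 0.0033, 0, 0, 0], [0, 0, 0.005, 0, 0, 0], [0, 0, 0.005, 0, 0, 0]]' | python3 -m pendant|grep -E 'tcp|contact'
```

```text
tcp_pos: [0.4297, -0.2716, 0.1016]
contact_force: [0.5, -0.0, -1.6]
tcp_pos: [0.4298, -0.2716, 0.1]
contact_force: [-1.2, -0.0, 1.0]
```

In the tool's units: 0.185 m is 0.6167, -0.15 m is -0.5.

```bash
echo '[[0, 0, 0, 0, 0, 0], [0, 0, 0, 0, 0, 0], [0, 0, 0, 0, 0, 0], [0, 0, 0, 0, 0, 0]]' | python3 -m pendant .085|grep -E 'tcp|contact'; echo '[[0, 0, -0.0667, 0, 0, 0], [0, 0, -0.2, 0, 0, 0], [0, 0, -0.3333, 0, 0, 0], [0, 0, -0.4667, 0, 0, 0], [0, 0, -0.5, 0, 0, 0]]' | python3 -m pendant >/dev/null;echo '[[0.1333, 0.1, 0, 0, 0, 0], [0.2667, 0.2, 0, 0, 0, 0], [0.3833, 0.3, 0, 0, 0, 0], [0.5, 0.4, 0, 0, 0, 0], [0.6167, 0.5, 0, 0, 0, 0]]' | python3 -m pendant>/dev/null;echo '[[0.1, 0.1, 0, 0, 0, 0], [0.2, 0.2, 0, 0, 0, 0], [0.2667, 0.25, 0, 0, 0, 0], [0.2667, 0.25, 0, 0, 0, 0], [0.2667, 0.25, 0, 0, 0, 0]]' | python3 -m pendant>/dev/null; python3 -c "
from m import *
meas(dict(esp=(.43,-.274,.072),ring=(.4445,-.3655,.131),pit=(.468,-.461,.1),jar=(.42,-.178,.098)),10)
p,d=grab_frame('wrist');cv2.imwrite('pics/w10.png',p)
go(.659,-.004,.2)"
```

```text
tcp_pos: [0.4297, -0.2714, 0.0998]
contact_force: [0.1, 1.0, -0.3]
top esp 29 [ 0.4391 -0.2864] 0.0198 z97 0.075
top ring 253 [ 0.4469 -0.3658] 0.0343 z97 0.1341
top pit 152 [ 0.4689 -0.4604] 0.0394 z97 0.1039
side esp 75 [ 0.4291 -0.274 ] 0.0273 z97 0.0731
side ring 148 [ 0.4441 -0.3657] 0.0362 z97 0.1325
side pit 63 [ 0.4672 -0.4622] 0.0405 z97 0.1016
side jar 341 [ 0.4192 -0.1771] 0.036 z97 0.1
t25.9 tcp [ 0.654  -0.0083  0.2493] tool d [0.0044 0.005  0.0493] rot [-0.001  0.001 -0.002] w 0.0853 gf 0.0 F [0.  0.2 0.8]
```

View pics/w10.png

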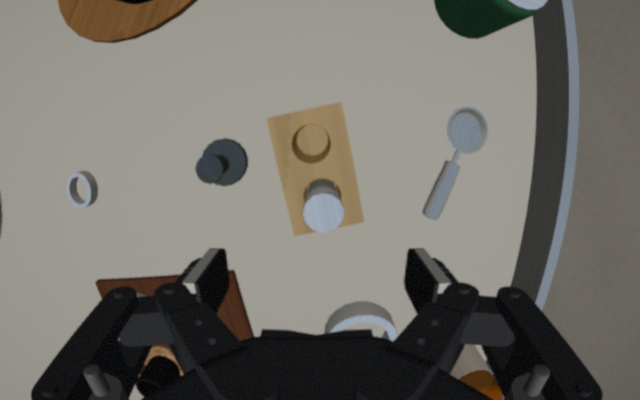

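The wrist view shows the vial cap at (322,214) in the block's near well, the empty well at (311,143), and the tamper at (221,163). The espresso cup reads (0.429,-0.274) on coaster a.

In the tool's units: 0.049 m is 0.1633, 0.04 m is 0.1333.

```bash
echo '[[0.0147, 0.0167, 0.0667, 0, 0, 0], [0.0147, 0.0167, 0.1333, 0, 0, 0], [0.0147, 0.0167, 0.1633, 0, 0, 0], [0.0147, 0.0167, 0.1633, 0, 0, 0], [0.0147, 0.0167, 0.1633, 0, 0, 0]]' | python3 -m pendant >/dev/null; python3 -c "
from h import *
p,d=grab_frame('wrist')
g=p[180:330,240:400]; m=((g.min(2)>120)&(g[...,0].astype(int)>=g[...,2].astype(int)+4)).astype(np.uint8)*255
for c in cv2.findContours(m,0,1)[0]:
  if cv2.contourArea(c)>300:
    e=cv2.minEnclosingCircle(c);uv=np.array(e[0])+[240,180];print(uv,e[1],wray(uv,.12))
go(.659,-.004,.156)"
```

```text
[313.75077057 248.16253662] 25.341766357421875 [ 0.6593 -0.0021  0.12  ]
t26.4 tcp [ 0.6601 -0.0021  0.2015] tool d [-0.0019 -0.0011  0.0455] rot [ 0.001 -0.    -0.   ] w 0.085 gf 0.0 F [ 0.4 -1.1  0.3]
```

In the tool's units: 0.0455 m is 0.1517, 0.035 m is 0.1167.

```bash
echo '[[-0.0033, -0.0033, 0.0667, 0, 0, 0], [-0.0033, -0.0033, 0.1167, 0, 0, 0], [-0.0033, -0.0033, 0.1517, 0, 0, 0], [-0.0033, -0.0033, 0.1517, 0, 0, 0], [-0.0033, -0.0033, 0.1517, 0, 0, 0]]' | python3 -m pendant |grep -E 'tcp|contact'; echo '[[0, 0, 0, 0, 0, 0], [0, 0, 0, 0, 0, 0], [0, 0, 0, 0, 0, 0], [0, 0, 0, 0, 0, 0], [0, 0, 0, 0, 0, 0]]' | python3 -m pendant .02 25; echo '[[0, 0, 0, 0, 0, 0], [0, 0, 0, 0, 0, 0], [0, 0, 0, 0, 0, 0]]' | python3 -m pendant
```

```text
tcp_pos: [0.6589, -0.0029, 0.1555]
contact_force: [0.3, -0.0, -0.2]
clock: 27.4
tcp_pos: [0.6588, -0.003, 0.1557]
orientation: [2.221, 2.221, 0.0]
contact_force: [-0.4, 1.0, 2.2]
grip_width: 0.0273
gripper_force: 24.8
clock: 27.7
tcp_pos: [0.6588, -0.003, 0.1557]
orientation: [2.221, 2.221, 0.0]
contact_force: [-1.1, -0.6, 4.0]
grip_width: 0.0274
gripper_force: 25.1
```

Gripped at 27.4 mm with little side load. Lifting straight up.

In the tool's units: -0.08 m is -0.2667, -0.07 m is -0.2333.

```bash
echo '[[0, 0, -0.0333, 0, 0, 0], [0, 0, -0.1, 0, 0, 0], [0, 0, -0.1667, 0, 0, 0], [0, 0, -0.2333, 0, 0, 0], [0, 0, -0.2667, 0, 0, 0]]' | python3 -m pendant|grep -E 'tcp|contact|width'; echo '[[0, 0, -0.1, 0, 0, 0], [0, 0, -0.2, 0, 0, 0], [0, 0, -0.2667, 0, 0, 0], [0, 0, -0.2667, 0, 0, 0]]' | python3 -m pendant|grep -E 'tcp|contact|width'; python3 -c "
from h import *
p,d=grab_frame('side');u,v=proj('side',(.659,-.004,.2)).astype(int)
cv2.imwrite('pics/s11.png',cv2.resize(p[max(v-80,0):v+100,u-90:u+90],None,fx=3,fy=3))
go(.53,-.306,.31)"
```

```text
tcp_pos: [0.6593, -0.0028, 0.2374]
contact_force: [0.4, -0.5, 0.1]
grip_width: 0.0271
tcp_pos: [0.6598, -0.0026, 0.3185]
contact_force: [0.6, 1.0, -0.4]
grip_width: 0.0275
t28.6 tcp [ 0.659  -0.0029  0.3163] tool d [-0.3031 -0.129   0.006 ] rot [ 0.002  0.    -0.   ] w 0.0272 gf 25.2 F [ 0.  -0.1 -1.3]
```

View pics/s11.png

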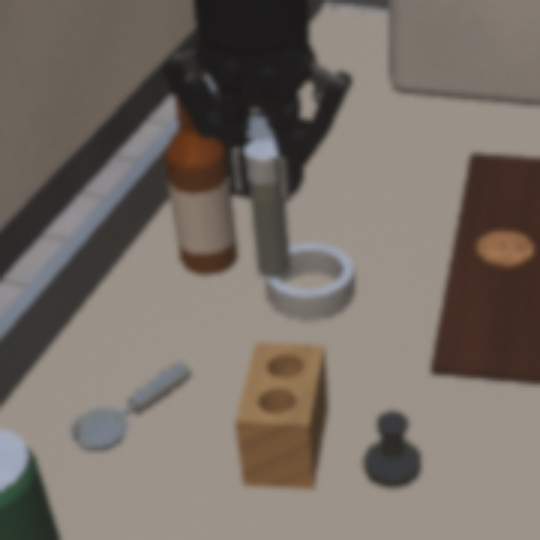

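The side crop shows the vial clear of the block, hanging vertically from the fingers. Carrying it to the back coaster.

In the tool's units: -0.16 m is -0.5333, -0.125 m is -0.4167.

```bash
echo '[[-0.0667, -0.03, 0, 0, 0, 0], [-0.1833, -0.08, 0, 0, 0, 0], [-0.3, -0.1267, 0, 0, 0, 0], [-0.4167, -0.1767, 0, 0, 0, 0], [-0.5333, -0.2267, 0, 0, 0, 0]]' | python3 -m pendant >/dev/null; echo '[[-0.1167, -0.05, 0, 0, 0, 0], [-0.2333, -0.1, 0, 0, 0, 0], [-0.35, -0.15, 0, 0, 0, 0], [-0.4333, -0.1833, 0, 0, 0, 0], [-0.4767, -0.2033, 0, 0, 0, 0]]' | python3 -m pendant >/dev/null; echo '[[0, 0, 0, 0, 0, 0], [0, 0, 0, 0, 0, 0], [0, 0, 0, 0, 0, 0]]' | python3 -m pendant>/dev/null; python3 -c "
from h import *
go(.53,-.306,.17)"
```

```text
t29.9 tcp [ 0.5307 -0.3036  0.3152] tool d [-0.0025 -0.0008  0.1452] rot [ 0.    -0.001  0.003] w 0.0272 gf 25.2 F [ 0.4  1.1 -0.7]
```

In the tool's units: 0.145 m is 0.4833, 0.13 m is 0.4333.

```bash
echo '[[-0.0083, -0.0027, 0.1, 0, 0, 0], [-0.0083, -0.0027, 0.2333, 0, 0, 0], [-0.0083, -0.0027, 0.35, 0, 0, 0], [-0.0083, -0.0027, 0.4333, 0, 0, 0], [-0.0083, -0.0027, 0.4833, 0, 0, 0]]' | python3 -m pendant >/dev/null; echo '[[0, 0, 0, 0, 0, 0], [0, 0, 0, 0, 0, 0]]' | python3 -m pendant|grep -E 'tcp|contact'; echo '[[0, 0, 0.0067, 0, 0, 0], [0, 0, 0.015, 0, 0, 0], [0, 0, 0.015, 0, 0, 0]]' | python3 -m pendant|grep -E 'tcp|contact'
```

```text
tcp_pos: [0.5299, -0.308, 0.1713]
contact_force: [-0.3, -0.3, -0.7]
tcp_pos: [0.529, -0.3087, 0.1663]
contact_force: [-1.2, 0.6, -0.8]
```

In the tool's units: 0.002 m is 0.0067, 0.0015 m is 0.005.

```bash
echo '[[0.0033, 0, 0.005, 0, 0, 0], [0.005, 0.0017, 0.0067, 0, 0, 0], [0.005, 0.0017, 0.0067, 0, 0, 0]]' | python3 -m pendant|grep -E 'tcp|contact'; echo '[[0, 0, 0.0033, 0, 0, 0], [0, 0, 0.0033, 0, 0, 0], [0, 0, 0.0033, 0, 0, 0]]' | python3 -m pendant|grep -E 'tcp|contact'; python3 -c "
from h import *
p,d=grab_frame('wrist');go(.53,-.306,.163)
cv2.imwrite('pics/w12.png',p)"
```

```text
tcp_pos: [0.5294, -0.3069, 0.1638]
contact_force: [-0.2, 1.3, -1.6]
tcp_pos: [0.5294, -0.3071, 0.1628]
contact_force: [0.0, 0.8, -1.5]
t31.6 tcp [ 0.5294 -0.3071  0.1628] tool d [ 0.0011  0.0006 -0.0002] rot [-0.  0. -0.] w 0.0271 gf 25.3 F [-0.1 -0.4  0. ]
```

View pics/w12.png

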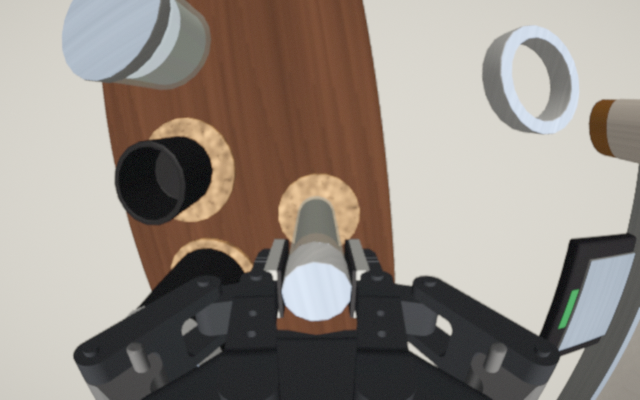

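The wrist view shows the vial foot (~(318,210)) on the centre of the small coaster, and the espresso cup centred on its own coaster at left. I'll lower it to contact.

In the tool's units: 0.001 m is 0.0033.

```bash
echo '[[0, 0, 0.0033, 0, 0, 0], [0, 0, 0.0033, 0, 0, 0], [0, 0, 0.0033, 0, 0, 0]]' | python3 -m pendant|grep -E 'tcp|contact'; echo '[[0, 0, 0.0033, 0, 0, 0], [0, 0, 0.0033, 0, 0, 0], [0, 0, 0.0033, 0, 0, 0]]' | python3 -m pendant|grep -E 'tcp|contact'
```

```text
tcp_pos: [0.5295, -0.3071, 0.1627]
contact_force: [-2.2, 1.0, 5.6]
tcp_pos: [0.5297, -0.3072, 0.1626]
contact_force: [-4.8, 1.1, 13.1]
```

In the tool's units: -0.0015 m is -0.005.

```bash
echo '[[0, 0, -0.005, 0, 0, 0], [0, 0, -0.005, 0, 0, 0]]' | python3 -m pendant|grep -E 'tcp|contact'; echo '[[0, 0, 0, 0, 0, 0], [0, 0, 0, 0, 0, 0], [0, 0, 0, 0, 0, 0], [0, 0, 0, 0, 0, 0]]' | python3 -m pendant .06|grep -E 'tcp|contact|width'; echo '[[0, 0, -0.0667, 0, 0, 0], [0, 0, -0.1667, 0, 0, 0], [0, 0, -0.3, 0, 0, 0], [0, 0, -0.4333, 0, 0, 0], [0, 0, -0.5667, 0, 0, 0]]' | python3 -m pendant >/dev/null;echo '[[0.1333, 0.0667, 0, 0, 0, 0], [0.2667, 0.1333, 0, 0, 0, 0], [0.4, 0.2, 0, 0, 0, 0], [0.5333, 0.2667, 0, 0, 0, 0], [0.6667, 0.3333, 0, 0, 0, 0]]' | python3 -m pendant >/dev/null;echo '[[0.1333, 0, 0, 0, 0, 0], [0.2, 0, 0, 0, 0, 0], [0.2, 0, 0, 0, 0, 0], [0.2, 0, 0, 0, 0, 0]]' | python3 -m pendant>/dev/null; python3 -c "
from m import *
meas(dict(esp=(.43,-.274,.072),ring=(.4445,-.3655,.131),pit=(.468,-.461,.1),jar=(.42,-.178,.098),vial=(.53,-.306,.127)),13)
p=cv2.imread('pics/top13.png')[160:290,340:520];q=cv2.imread('pics/side13.png')[70:220,310:430]
cv2.imwrite('pics/f.png',np.hstack([cv2.resize(p,(460,332)),cv2.resize(q,(266,332))]))"
```

```text
tcp_pos: [0.5296, -0.3072, 0.1627]
contact_force: [-1.4, 0.2, 4.5]
tcp_pos: [0.5294, -0.307, 0.1621]
contact_force: [-0.5, -0.1, -0.5]
grip_width: 0.0604
top ring 253 [ 0.4466 -0.366 ] 0.0345 z97 0.1345
top pit 151 [ 0.4688 -0.461 ] 0.0395 z97 0.1046
top vial 93 [ 0.5303 -0.3068] 0.0141 z97 0.1304
side esp 70 [ 0.43  -0.274] 0.0269 z97 0.0741
side ring 149 [ 0.4437 -0.364 ] 0.036 z97 0.1321
side pit 62 [ 0.4675 -0.4625] 0.0403 z97 0.1043
side jar 346 [ 0.4193 -0.1775] 0.0362 z97 0.1
side vial 51 [ 0.5294 -0.3075] 0.0152 z97 0.1289
```

View pics/f.png

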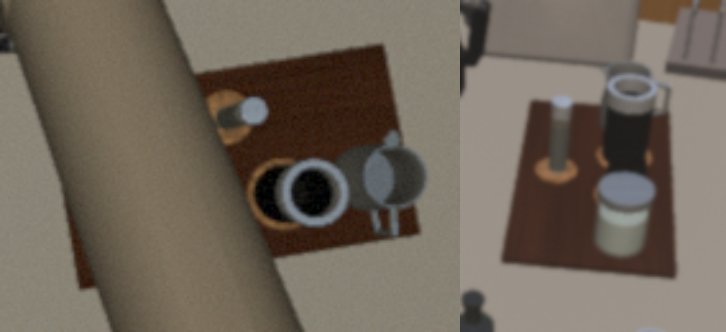

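The picture shows the vial upright on the back coaster at (235,112), and the ring centred on the tall cup at (313,192). The jar and pitcher are where they started, and the gripper is clear. The measurements agree, so I'm handing in.

```bash
python3 -c "
from bench import r
print(r.hand_in())"
```

```text
the job is handed in; nothing more can be done
None
```

The job is handed in: both cups, the ring and the vial stand on their marks within about 2 mm by my camera measurements, and the jar and pitcher were not moved; hand-in returned no verdict.

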